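Line up the condiments by height on the breakfast trolley

TASK

On the breakfast trolley, line up the four condiments (sugar shaker, cinnamon jar, honey jar and salt pot) on the four round cork mats in order of height: the tallest on the mat next to the empty white cup, then stepping down to the shortest on the mat farthest from the cup. Stand each one upright and centred on its mat, and leave the cup standing where it is.

Things in the scene. Friction and masses are not known exactly. Their poses are not given: they have to be found in the camera images.
- sugar_shaker: sugar shaker, plain steel cylinder with a domed aluminium cap with small holes; 130 mm tall (the tallest of the four), 52 mm across up to 100 mm, cap 53 mm across from 100 to 112 mm, then narrowing dome; about 0.2 kg. Origin: centre of its foot; z is its upright axis. Starts upright on the trolley top (z = 0). The four start some 80 mm apart, 0.12 m from the mats
- cinnamon: spice jar with red cap and brownish contents; 106 mm tall (second tallest), body 43 mm and cap (85 to 106 mm up) 45 mm across; about 0.11 kg. Origin: centre of its foot; z is its upright axis. Starts upright on the trolley top (z = 0).
- honey_jar: glass jar of honey with a silver-grey lid; 85 mm tall (third), about 58 mm across; about 0.24 kg. Origin: centre of its foot; z is its upright axis. Starts upright on the trolley top (z = 0).
- salt_pot: small white porcelain salt pot with rounded top and three small holes; 60 mm tall (the shortest), 45 mm across between 6 and 48 mm up; about 0.11 kg. Origin: centre of its foot; z is its upright axis. Starts upright on the trolley top (z = 0). A jam jar (90 mm tall), sachets and bowls (140 mm) nearby are bystanders
- mat_a: round flat cork mat, 62 mm across and 3 mm thick, an end mat in the row of four let onto a dark wooden board; the mats stand in a straight row in the order a, b, c, d, 74 mm from centre to centre; fixed. Origin: centre of its underside, which is 8 mm above the trolley top; z up. A thing stood on it has its foot 11 mm above the trolley top
- mat_b: round flat cork mat, 62 mm across and 3 mm thick, an inner mat in the row of four let onto a dark wooden board; the mats stand in a straight row in the order a, b, c, d, 74 mm from centre to centre; fixed. Origin: centre of its underside, which is 8 mm above the trolley top; z up. A thing stood on it has its foot 11 mm above the trolley top
- mat_c: round flat cork mat, 62 mm across and 3 mm thick, an inner mat in the row of four let onto a dark wooden board; the mats stand in a straight row in the order a, b, c, d, 74 mm from centre to centre; fixed. Origin: centre of its underside, which is 8 mm above the trolley top; z up. A thing stood on it has its foot 11 mm above the trolley top
- mat_d: round flat cork mat, 62 mm across and 3 mm thick, the other end mat in the row of four let onto a dark wooden board; the mats stand in a straight row in the order a, b, c, d, 74 mm from centre to centre; fixed. Origin: centre of its underside, which is 8 mm above the trolley top; z up. A thing stood on it has its foot 11 mm above the trolley top
- cup: empty white plastic drinking cup standing mouth up about 90 mm beyond one end of the row of mats (centre to centre with the end mat), 70 mm across the rim, 82 mm tall, light and loose; marks the tall end, and may be beyond mat_a or mat_d. A flat biscuit sachet (47x109x11 mm) lies beyond the other end. Not to be moved. Origin: centre of its foot.

How it is judged:
At the end, for the whole second after the job is handed in: Counted from the mat next to the cup: sugar shaker, cinnamon jar, honey jar, salt pot, each with its axis within 13 mm of its mat's centre, standing on the mat, upright within 0.1 rad, at rest and released; the cup still standing (((horizontal distance between cup and mat_a below 0.13 m and horizontal distance between sugar_shaker and mat_a below 0.013 m and horizontal distance between cinnamon and mat_b below 0.013 m and horizontal distance between honey_jar and mat_c below 0.013 m and horizontal distance between salt_pot and mat_d below 0.013 m) or (horizontal distance between cup and mat_d below 0.13 m and horizontal distance between sugar_shaker and mat_d below 0.013 m and horizontal distance between cinnamon and mat_c below 0.013 m and horizontal distance between honey_jar and mat_b below 0.013 m and horizontal distance between salt_pot and mat_a below 0.013 m)) and angle between each of sugar_shaker, cinnamon, honey_jar, salt_pot's own z axis and vertical below 0.1 rad and z of each of sugar_shaker, cinnamon, honey_jar, salt_pot in the frame of mat_a below 0.008 m and linear speed of each of sugar_shaker, cinnamon, honey_jar, salt_pot below 0.02 m/s and contact force between each of sugar_shaker, cinnamon, honey_jar, salt_pot and the fingers below 0.1 N); the robot touches nothing.
It fails at once if the cup is pushed more than 35 mm from its place or knocked over (distance of cup from where it was at the start of the episode above 0.035 m or angle between cup's own z axis and vertical above 0.4 rad).
It also fails if it takes over 110 s, if anything falls off the work surface, if the arm or the gripper's body presses on something with over 40 N, if the wrist force passes 120 N, or if a joint passes its speed limit or range.

ROBOT

A 7-joint arm with a two-finger parallel gripper is mounted at the origin on a cart in front of the work surface, level with it; the furniture and walls round the work are solid. World frame = base frame: x ahead of the robot, y to its left, z up, the work surface at z = 0. Lengths are in m, angles in rad, forces in N, time in s.
With the tool pointing down it reaches from about 0.4 to 0.85 m from the base axis. Payload 10.4 kg.
Tool frame: the origin (TCP) lies at the very end of the fingers, on their centre line; the grasp point (between the pads) lies 19 mm behind it; z points along the fingers, y is the line along which they close (so a half turn about z gives the same grasp; the last joint's range is limited). The gripper opens to 85 mm and grips with 20 to 120 N. Pads are 22 mm wide; open, the fingers measure 114 mm over their backs; the gripper's body (76 mm by 85 mm) begins 54 mm behind the grasp point. The pads swing forward as they close: fully open they stand 13 mm farther back than shut.
Start: joints at [-1.357, 0.332, -0.065, 1.46, 0.022, 1.35, -0.088], TCP at [0.147, 0.608, 0.231] pointing down, gripper open.
Joint ranges: [-2.6, 2.6], [-0.5, 2.12], [-1.47, 1.34], [0.16, 2.42], [-1.27, 4.41], [0.06, 2.06], [-2.6, 2.6]. Speed limits (rad/s): [2.22, 2.22, 2.79, 2.79, 3.14, 3.14, 3.14].

INTERFACE

Orientations are given as a unit quaternion [x, y, z, w].
In Python, from workcell import manip, vision, order gives the robot as it stands. The module is installed in compiled form; this text tells all that it offers.
- The arm moves only by the tool move_arm, never from a script. Its argument "motion" is a list of rows, each a list of 3 entries, a list of its own where there are three numbers: the shift along the tool's x, y, z scaled (see below), then the turn, a rotation vector about the tool's x, y, z scaled (see below), then the opening, from -1 (shut) to 1 (fully open). In form: [[[dx, dy, dz], [wx, wy, wz], hand], ...]. A call has 1 to 12 rows; each row shifts and turns the commanded pose from where the row before left it, along the tool's axes as they then stand; what a row does not reach is not made up. The controller multiplies each number of a shift by 0.75 m and each number of a turn by pi/4 rad. A row lasts 1/10 s, in which the tool goes at most 50 mm and 8.59 degrees, less where a joint would pass 70% of its speed; a pose out of reach is approached as far as the arm can. A call with a number of a shift or a turn outside -1 to 1 is refused whole. A call with a gripper value outside its range is refused whole. The fingers move at their own pace and stop on an object; "newtons" is the grip in N (left out, the last holds). Time passes only in rows, so rows that do not move let the fingers close. It gives the time, the measured TCP pose, the force, the opening and the grip force at its end, in the units of the state.
- manip.get_obs(): the state, without advancing time (a new reading comes with each control period).
- vision.camera(name): name is "side" or "top" or "wrist"; returns a dict with "pixels" (400x640x3 uint8, red, green, blue), "fx", "fy", "cx", "cy" (pixels), "R" (3x3) and "t" (3): a world point X has camera coordinates R X + t. Camera axes: x right, y down, z forward; pixel columns grow to the right and rows downward; lengths in m; the calibration is good to about 2 mm. The wrist camera is an equidistant fisheye: a pixel r from the principal point sees the ray r / f radians off the axis. A picture is of the moment at which its call begins. There is no depth.
- order.hand_in(): hands the job in; it is judged then, once.
The state is a dict: "clock": time; "joint_pos": joint angles; "joint_velocities": joint speeds; "tau": joint torques, N m; "position": TCP position; "ee_rot": TCP orientation; "ft_force": force on the tool from outside, world axes, zero at the start; "torque": the same for the moment, N m; "grip_width": opening from 0.0 (shut) to 1.0 (fully open); "grasp_force": force on a finger pad.
Only numpy, scipy, OpenCV 4.12 (cv2) and the standard library are available. Lean on these libraries where they do the work, as an engineer would, in place of code of your own. Each camera call takes 0.05 s, during which the arm holds its last target. There are 200 camera calls.

## Working session

There is one attempt and no reset: what is moved stays moved. The work goes in short steps, Python scripts to look and compute and a tool call to move; the robot and the scene stay as the last step left them, time stands still between calls to the robot, and variables do not carry over. Pictures are saved under pics/ and viewed, at most 14 in all, crops included, and the job is handed in when it is done.

Besides the shell and the picture viewer there is one more tool, called after ">>>" as name([rows], argument=value, ...), one row to a line, values as JSON. move_arm: Moves the arm, as the interface text tells. Its arguments: {"type":"object","properties":{"motion":{"type":"array"},"newtons":{"type":"number"}},"required":["motion"]}

```bash
mkdir -p pics; python3 - <<'E'
from workcell import manip, vision
import cv2,pickle
for n in("top","side"):
    c=vision.camera(n);pickle.dump(c,open(n+'.pkl','wb'))
    cv2.imwrite(f'pics/{n}0.png',cv2.resize(c['pixels'][:,:,::-1],(800,500),interpolation=cv2.INTER_CUBIC))
    print(n,c['fx'],c['fy'],c['cx'],c['cy'],c['R'],c['t'])
print(manip.get_obs())
E
```

```text
top 447.4896658428838 447.4896658428838 322.69566933344356 191.6520413219305 [[-0.01814289 -0.99982068 -0.00542604]
 [-0.99384046  0.01862724 -0.10924361]
 [ 0.10932509  0.00341062 -0.9940002 ]] [0.29827459 0.46598187 0.87876635]
side 461.0884039161195 461.0884039161195 323.9079142416906 194.4693241916891 [[-0.99977502 -0.00378292  0.02087084]
 [-0.01952633  0.54843987 -0.83596198]
 [-0.00828402 -0.83618144 -0.54839035]] [ 0.47136982 -0.12846417  1.11780336]
{'clock': 0.1, 'joint_pos': array([-1.3566255 ,  0.33283521, -0.06472291,  1.46085784,  0.02161862,
        1.34993231, -0.08853556]), 'joint_velocities': array([-0.00013357, -0.00054345,  0.00018281, -0.0010803 ,  0.00045698,
        0.00074759,  0.00101401]), 'tau': array([ 1.01345384e-03, -6.26743555e+01,  4.86488803e-02, -3.92422485e+01,
        1.62451324e-02,  7.15335584e-03, -1.11927073e-05]), 'position': array([0.146518  , 0.60722497, 0.23057875]), 'ee_rot': array([ 1.18104377e-01,  9.93000962e-01, -6.66792095e-04, -4.30614378e-05]), 'ft_force': array([-0.49494988,  0.19503008,  0.52106539]), 'torque': array([ 0.00994338,  0.01660042, -0.01206544]), 'grasp_force': 0.0, 'grip_width': 0.9967110348715583}
```

View pics/top0.png

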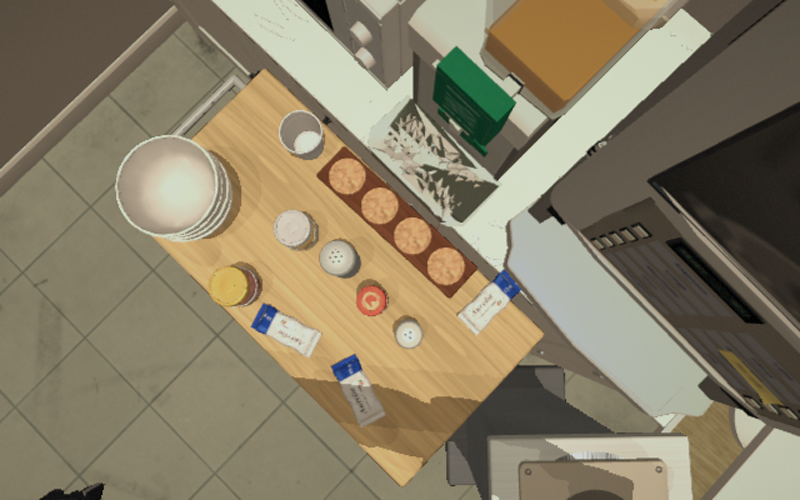

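View pics/side0.png

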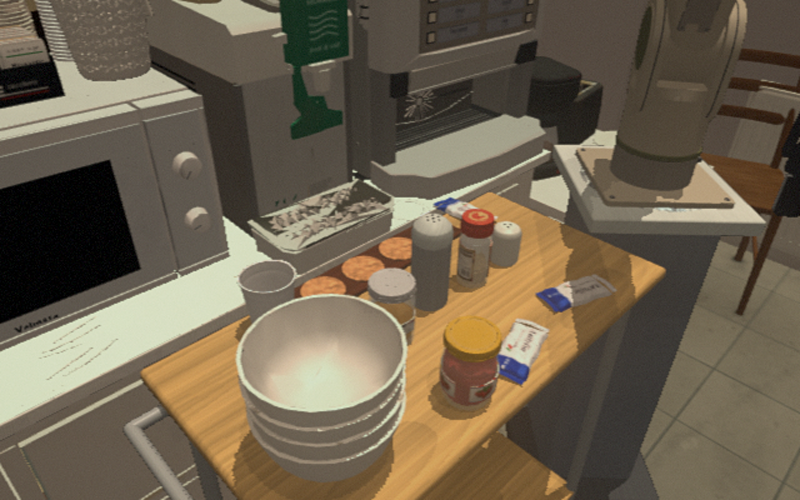

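```bash
cat > h.py <<'E'
import numpy as np,pickle,cv2
from scipy.spatial.transform import Rotation as Ro
def ray(c,u,v,z):
    d=c['R'].T@np.array([(u-c['cx'])/c['fx'],(v-c['cy'])/c['fy'],1.]);o=-c['R'].T@c['t']
    return o+d*(z-o[2])/d[2]
def proj(c,X):
    p=c['R']@np.array(X)+c['t'];return p[0]/p[2]*c['fx']+c['cx'],p[1]/p[2]*c['fy']+c['cy']
E
python3 - <<'E'
from h import *
t=pickle.load(open('top.pkl','rb'));s=pickle.load(open('side.pkl','rb'))
im=t['pixels'][:,:,::-1];cv2.imwrite('pics/top1.png',cv2.resize(im[90:290,160:420],(780,600),interpolation=cv2.INTER_CUBIC))
im=s['pixels'][:,:,::-1];cv2.imwrite('pics/side1.png',cv2.resize(im[150:300,180:430],None,fx=3.2,fy=3.2,interpolation=cv2.INTER_CUBIC))
for n,u,v,z in [('a',347,176,.011),('b',379,207,.011),('c',413,236,.011),('d',446,267,.011),('cup',301,133,.082),('honey',293,228,.085),('sugar',338,257,.125),('cin',371,299,.106),('salt',407,333,.058),('jam',233,285,.09),('bowl',168,185,.14)]:
    p=ray(t,u*.8,v*.8,z);print(n,p.round(4),np.hypot(*p[:2]).round(3))
print(-t['R'].T@t['t'],-s['R'].T@s['t'])
E
```

```text
a [0.5815 0.3817 0.011 ] 0.696
b [0.5281 0.3291 0.011 ] 0.622
c [0.4787 0.2737 0.011 ] 0.551
d [0.4266 0.2208 0.011 ] 0.48
cup [0.6346 0.4453 0.082 ] 0.775
honey [0.4857 0.4566 0.085 ] 0.667
sugar [0.4371 0.3836 0.125 ] 0.582
cin [0.3763 0.3381 0.106 ] 0.506
salt [0.3237 0.2866 0.058 ] 0.432
jam [0.4009 0.5449 0.09  ] 0.677
bowl [0.5438 0.6249 0.14  ] 0.828
[0.37245198 0.28654401 0.92601792] [0.47801524 1.00692446 0.49576352]
```

View pics/top1.png

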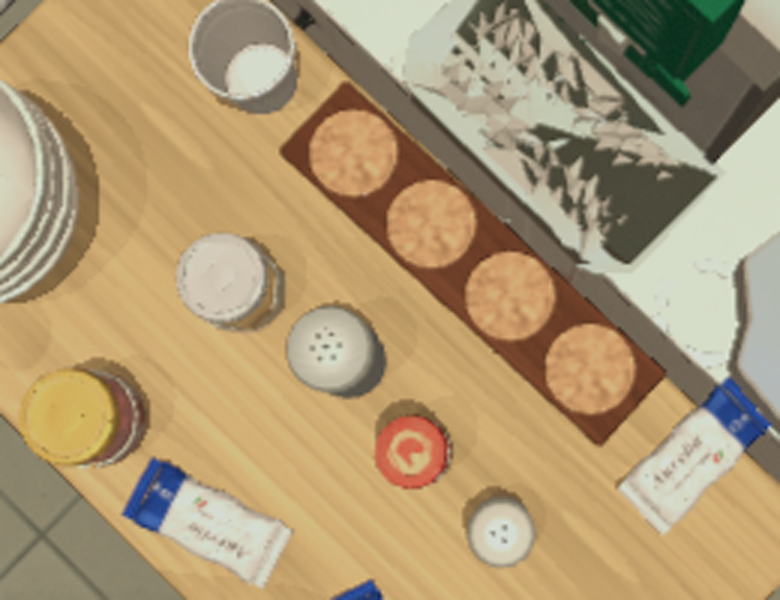

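View pics/side1.png

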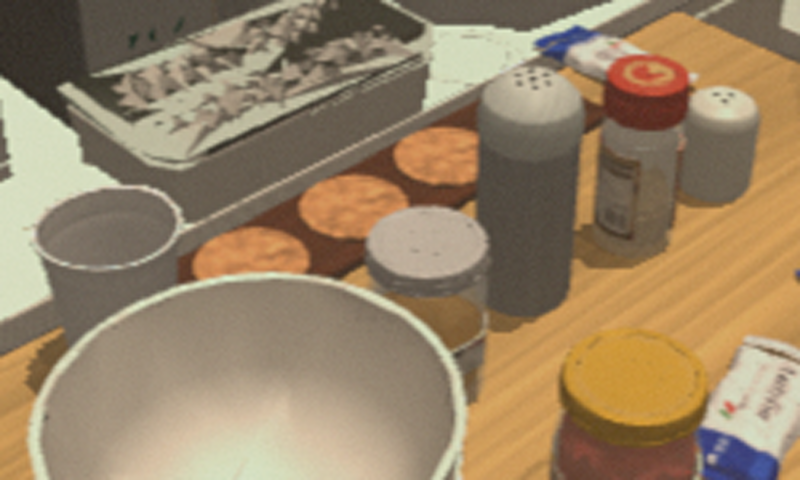

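The 3x crop shows mats centred at (353,153), (431,223), (510,296), (590,368), cup beyond the first; honey lid (223,279), sugar (327,346), cinnamon (411,451), salt (500,534). The side view shows the tray behind the mats is low, so I grasp high, closing across the row.

>>> move_arm([
  [[0, 0, 0], [0, 0, -0.166], 1],
  [[0, 0, 0], [0, 0, -0.166], 1],
  [[0, 0, 0], [0, 0, -0.166], 1],
  [[0, 0, 0], [0, 0, -0.166], 1],
  [[0, 0, 0], [0, 0, -0.166], 1],
  [[0, 0, 0], [0, 0, -0.166], 1],
  [[0, 0, 0], [0, 0, -0.166], 1],
  [[0, 0, 0], [0, 0, -0.166], 1],
  [[0, 0, 0], [0, 0, 0], 1],
  [[0, 0, 0], [0, 0, 0], 1],
], newtons=30)

```text
clock: 1.1
position: [0.1467, 0.6074, 0.231]
ee_rot: [-0.39, 0.921, -0.0, -0.0]
ft_force: [0.2, -0.2, 0.8]
grip_width: 1.001
grasp_force: 0.0
```

```bash
cat >> h.py <<'E'
def go(*targets):
    from workcell import manip
    o=manip.get_obs();p=o['position'];R=Ro.from_quat(o['ee_rot'])
    print('t',o['clock'],'pos',p.round(4),'z',R.as_matrix()[:,2].round(4),'yaz',np.degrees(np.arctan2(*R.as_matrix()[1::-1,1])).round(2),'w',o['grip_width'],'f',o['grasp_force'],'q',o['joint_pos'].round(2),'ft',o['ft_force'].round(1))
    for T in targets:
        print(T,'units',(R.inv().apply(np.array(T)-p)/.75).round(4));p=np.array(T)
E
python3 - <<'E'
from h import *
t=pickle.load(open('top.pkl','rb'));P={}
for n,u,v,z in [('a',353,153,.011),('b',431,223,.011),('c',510,296,.011),('d',590,368,.011),('honey',223,279,.085),('sugar',327,346,.129),('cin',411,451,.106),('salt',500.5,533,.059)]:
    P[n]=ray(t,u/3+160-.33,v/3+90-.33,z)[:2];print(n,P[n].round(4))
pickle.dump(P,open('P.pkl','wb'))
x,y=P['sugar'];go([x,y,.23],[x,y,.075])
E
```

```text
a [0.5817 0.3823]
b [0.5315 0.3287]
c [0.4797 0.2752]
d [0.4292 0.2216]
honey [0.4852 0.4573]
sugar [0.4379 0.3863]
cin [0.3749 0.3384]
salt [0.322  0.2849]
t 1.1 pos [0.1467 0.6074 0.231 ] z [-2.e-04 -5.e-04 -1.e+00] yaz 135.97 w 1.0005752541143835 f 0.0 q [-1.25  0.34 -0.2   1.45  0.07  1.35  0.92] ft [ 0.2 -0.2  0.8]
[np.float64(0.437920793398033), np.float64(0.38625099337983676), 0.23] units [-0.0579 -0.4842  0.0014]
[np.float64(0.437920793398033), np.float64(0.38625099337983676), 0.075] units [-1.000e-04  0.000e+00  2.067e-01]
```

>>> move_arm([
  [[-0.0058, -0.0484, 0], [0, 0, 0], 1],
  [[-0.0058, -0.0484, 0], [0, 0, 0], 1],
  [[-0.0058, -0.0484, 0], [0, 0, 0], 1],
  [[-0.0058, -0.0484, 0], [0, 0, 0], 1],
  [[-0.0058, -0.0484, 0], [0, 0, 0], 1],
  [[-0.0058, -0.0484, 0], [0, 0, 0], 1],
  [[-0.0058, -0.0484, 0], [0, 0, 0], 1],
  [[-0.0058, -0.0484, 0], [0, 0, 0], 1],
  [[-0.0058, -0.0484, 0], [0, 0, 0], 1],
  [[-0.0058, -0.0484, 0], [0, 0, 0], 1],
  [[0, 0, 0], [0, 0, 0], 1],
  [[0, 0, 0], [0, 0, 0], 1],
])

```text
clock: 2.3
position: [0.4392, 0.3871, 0.2312]
ee_rot: [-0.39, 0.921, 0.0, -0.0]
ft_force: [-1.4, 0.3, -0.9]
grip_width: 1.002
grasp_force: 0.0
```

```bash
python3 - <<'E'
from h import *
from workcell import vision
for n in('wrist','side'):
    c=vision.camera(n);im=c['pixels'][:,:,::-1]
    if n=='wrist': cv2.imwrite('pics/w1.png',im)
    else: cv2.imwrite('pics/s2.png',im)
P=pickle.load(open('P.pkl','rb'))
x,y=P['sugar'];go([x,y,.23],[x,y,.07])
E
```

```text
t 2.4 pos [0.4377 0.3886 0.2312] z [-6.e-04  4.e-04 -1.e+00] yaz 136.18 w 1.0028019233015177 f 0.0 q [-0.8   0.24  0.    1.57 -0.    1.33  1.57] ft [-1.1  0.5 -0.2]
[np.float64(0.437920793398033), np.float64(0.38625099337983676), 0.23] units [ 0.002  -0.0024  0.0016]
[np.float64(0.437920793398033), np.float64(0.38625099337983676), 0.07] units [-0.000e+00 -1.000e-04  2.133e-01]
```

View pics/w1.png

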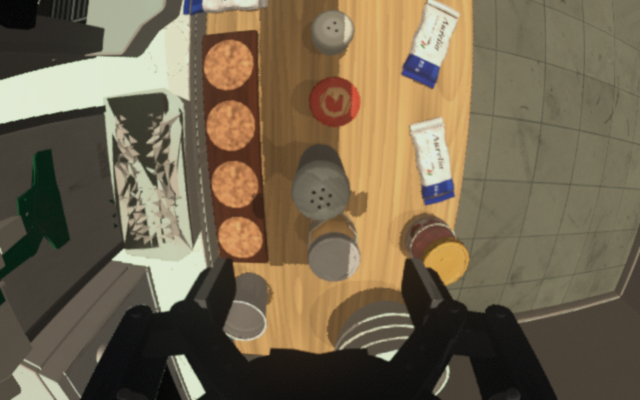

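The wrist view shows the shaker top at (321,197), laterally centred between the fingers (about 215 to 425); the closing direction is across the row as intended. Descending to grasp.

>>> move_arm([
  [[0.002, -0.0024, 0.043], [0, 0, 0], 1],
  [[0, 0, 0.043], [0, 0, 0], 1],
  [[0, 0, 0.043], [0, 0, 0], 1],
  [[0, 0, 0.043], [0, 0, 0], 1],
  [[0, 0, 0.043], [0, 0, 0], 1],
  [[0, 0, 0], [0, 0, 0], 1],
  [[0, 0, 0], [0, 0, 0], -0.5],
  [[0, 0, 0], [0, 0, 0], -0.5],
  [[0, 0, 0], [0, 0, 0], -0.5],
  [[0, 0, 0], [0, 0, 0], -0.5],
  [[0, 0, 0], [0, 0, 0], -0.5],
  [[0, 0, 0], [0, 0, 0], -0.5],
], newtons=35)

```text
clock: 3.6
position: [0.4395, 0.387, 0.0724]
ee_rot: [-0.392, 0.92, 0.001, 0.002]
ft_force: [-1.5, 0.5, 6.8]
grip_width: 0.612
grasp_force: 36.0
```

```bash
python3 - <<'E'
from h import *
P=pickle.load(open('P.pkl','rb'))
x,y=P['a'];go([x,y,.2],[x,y,.082])
E
```

```text
t 3.6 pos [0.4395 0.387  0.0724] z [ 0.0022  0.0033 -1.    ] yaz 136.21 w 0.6120618006961769 f 36.04337732627755 q [-0.8   0.38 -0.    1.75  0.    1.01  1.58] ft [-1.5  0.5  6.8]
[np.float64(0.5817498698338645), np.float64(0.38227397415967557), 0.2] units [-0.1274 -0.1411 -0.1697]
[np.float64(0.5817498698338645), np.float64(0.38227397415967557), 0.082] units [ 6.000e-04 -1.000e-04  1.573e-01]
```

>>> move_arm([
  [[0, 0, -0.02], [0, 0, 0], -0.5],
  [[0, 0, -0.04], [0, 0, 0], -0.5],
  [[0, 0, -0.04], [0, 0, 0], -0.5],
  [[0, 0, -0.04], [0, 0, 0], -0.5],
  [[-0.0255, -0.0282, 0], [0, 0, 0], -0.5],
  [[-0.0255, -0.0282, 0], [0, 0, 0], -0.5],
  [[-0.0255, -0.0282, 0], [0, 0, 0], -0.5],
  [[-0.0255, -0.0282, 0], [0, 0, 0], -0.5],
  [[-0.0255, -0.0282, 0], [0, 0, 0], -0.5],
  [[0, 0, 0], [0, 0, 0], -0.5],
  [[0, 0, 0], [0, 0, 0], -0.5],
])

```text
clock: 4.7
position: [0.5818, 0.3807, 0.1757]
ee_rot: [-0.392, 0.92, -0.0, 0.0]
ft_force: [0.2, -0.3, -2.0]
grip_width: 0.607
grasp_force: 37.3
```

```bash
python3 - <<'E'
from h import *
from workcell import vision
c=vision.camera('wrist');cv2.imwrite('pics/w2.png',c['pixels'][:,:,::-1])
P=pickle.load(open('P.pkl','rb'))
x,y=P['a'];go([x,y,.17],[x,y,.083])
E
```

```text
t 4.75 pos [0.5811 0.3813 0.1757] z [-2.e-04  4.e-04 -1.e+00] yaz 136.19 w 0.613807144973441 f 37.294885211158544 q [-0.68  0.51  0.06  1.33 -0.03  1.3   1.75] ft [-0.2  1.  -1.1]
[np.float64(0.5817498698338645), np.float64(0.38227397415967557), 0.17] units [-0.0016  0.0002  0.0076]
[np.float64(0.5817498698338645), np.float64(0.38227397415967557), 0.083] units [ 0.    -0.     0.116]
```

View pics/w2.png

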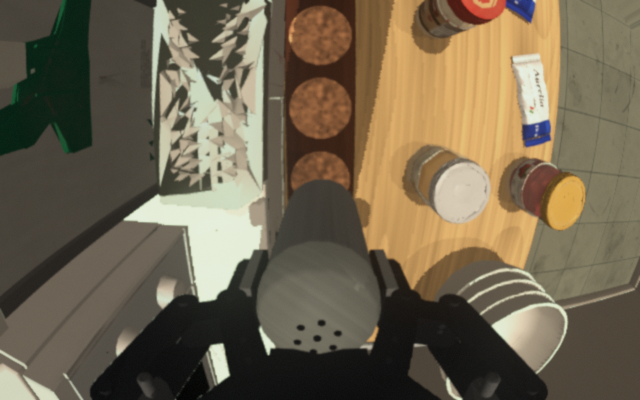

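>>> move_arm([
  [[-0.001, 0, 0.03], [0, 0, 0], -0.5],
  [[0, 0, 0.03], [0, 0, 0], -0.5],
  [[0, 0, 0.03], [0, 0, 0], -0.5],
  [[0, 0, 0.02], [0, 0, 0], -0.5],
  [[0, 0, 0.008], [0, 0, 0], -0.5],
  [[0, 0, 0.004], [0, 0, 0], -0.5],
  [[0, 0, 0], [0, 0, 0], -0.5],
  [[0, 0, 0], [0, 0, 0], -0.5],
])

```text
clock: 5.55
position: [0.5825, 0.3821, 0.0848]
ee_rot: [-0.392, 0.92, 0.0, 0.001]
ft_force: [0.3, 0.6, -0.8]
grip_width: 0.614
grasp_force: 37.3
```

>>> move_arm([
  [[0, 0, 0.002], [0, 0, 0], -0.5],
  [[0, 0, 0.001], [0, 0, 0], -0.5],
  [[0, 0, 0], [0, 0, 0], -0.5],
  [[0, 0, 0], [0, 0, 0], 0.4],
  [[0, 0, 0], [0, 0, 0], 0.4],
  [[0, 0, 0], [0, 0, 0], 0.5],
  [[0, 0, 0], [0, 0, 0], 0.5],
  [[0, 0, -0.01], [0, 0, 0], 0.5],
  [[0, 0, -0.04], [0, 0, 0], 0.5],
  [[0, 0, -0.04], [0, 0, 0], 0.5],
  [[0, 0, -0.04], [0, 0, 0], 0.5],
  [[0, 0, -0.04], [0, 0, 0], 0.5],
])

```text
clock: 6.75
position: [0.5819, 0.3816, 0.2107]
ee_rot: [-0.392, 0.92, 0.0, 0.0]
ft_force: [-0.5, 0.8, -0.9]
grip_width: 0.749
grasp_force: 0.0
```

```bash
python3 - <<'E'
from h import *
P=pickle.load(open('P.pkl','rb'))
x,y=P['cin'];go([x,y,.2],[x,y,.055])
E
```

```text
t 6.75 pos [0.5819 0.3816 0.2107] z [ 4.e-04  4.e-04 -1.e+00] yaz 136.19 w 0.7489286744297978 f 0.0 q [-0.69  0.5   0.06  1.28 -0.03  1.37  1.75] ft [-0.5  0.8 -0.9]
[np.float64(0.3748951304524146), np.float64(0.3383897458238414), 0.2] units [0.2327 0.1593 0.0142]
[np.float64(0.3748951304524146), np.float64(0.3383897458238414), 0.055] units [1.000e-04 0.000e+00 1.933e-01]
```

>>> move_arm([
  [[0.0388, 0.0266, 0], [0, 0, 0], 1],
  [[0.0388, 0.0266, 0], [0, 0, 0], 1],
  [[0.0388, 0.0266, 0], [0, 0, 0], 1],
  [[0.0388, 0.0266, 0], [0, 0, 0], 1],
  [[0.0388, 0.0266, 0], [0, 0, 0], 1],
  [[0.0388, 0.0266, 0], [0, 0, 0], 1],
  [[0, 0, 0], [0, 0, 0], 1],
  [[0, 0, 0], [0, 0, 0], 1],
  [[0, 0, 0], [0, 0, 0], 1],
])

```text
clock: 7.65
position: [0.3756, 0.3386, 0.2093]
ee_rot: [-0.392, 0.92, 0.0, 0.0]
ft_force: [0.3, 0.4, -0.2]
grip_width: 0.997
grasp_force: 0.0
```

```bash
python3 - <<'E'
from h import *
from workcell import vision
c=vision.camera('top');pickle.dump(c,open('top2.pkl','wb'))
im=c['pixels'][:,:,::-1];
a=cv2.resize(im[90:290,160:420],(780,600),interpolation=cv2.INTER_CUBIC);cv2.imwrite('pics/top2.png',a)
P=pickle.load(open('P.pkl','rb'))
for k,z in(('a',.011),('a',.141)):print(k,z,(np.array(proj(c,[*P['a'],z]))-[160,90])*3)
x,y=P['cin'];go([x,y,.2],[x,y,.055])
E
```

```text
a 0.011 [352.01 152.01]
a 0.141 [328.94781736 103.68612802]
t 7.7 pos [0.3757 0.3385 0.209 ] z [ 5.e-04  3.e-04 -1.e+00] yaz 136.13 w 0.996293547698765 f 0.0 q [-0.81  0.09 -0.02  1.8   0.    1.25  1.55] ft [0.  0.6 1. ]
[np.float64(0.3748951304524146), np.float64(0.3383897458238414), 0.2] units [0.0009 0.0006 0.0121]
[np.float64(0.3748951304524146), np.float64(0.3383897458238414), 0.055] units [1.000e-04 0.000e+00 1.933e-01]
```

View pics/top2.png

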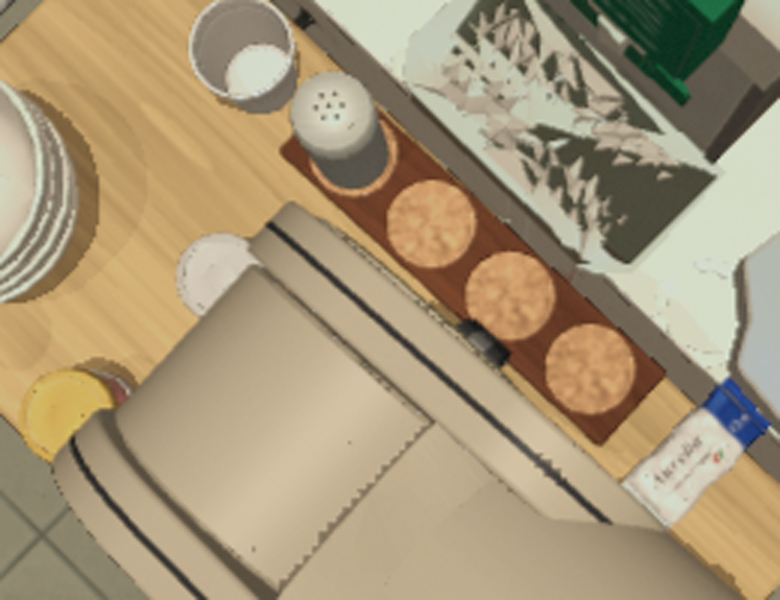

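Shaker holes are at (330,104) against a predicted (329,104): centred on mat a, cup unmoved. Now the cinnamon.

>>> move_arm([
  [[0.001, 0, 0.041], [0, 0, 0], 1],
  [[0, 0, 0.041], [0, 0, 0], 1],
  [[0, 0, 0.041], [0, 0, 0], 1],
  [[0, 0, 0.041], [0, 0, 0], 1],
  [[0, 0, 0.041], [0, 0, 0], 1],
  [[0, 0, 0], [0, 0, 0], 1],
  [[0, 0, 0], [0, 0, 0], -0.6],
  [[0, 0, 0], [0, 0, 0], -0.6],
  [[0, 0, 0], [0, 0, 0], -0.6],
  [[0, 0, 0], [0, 0, 0], -0.6],
  [[0, 0, 0], [0, 0, 0], -0.6],
  [[0, 0, 0], [0, 0, 0], -0.6],
], newtons=30)

```text
clock: 8.9
position: [0.375, 0.3391, 0.0567]
ee_rot: [-0.392, 0.92, 0.001, 0.001]
ft_force: [-0.6, 0.1, 6.9]
grip_width: 0.51
grasp_force: 30.0
```

```bash
python3 - <<'E'
from h import *
P=pickle.load(open('P.pkl','rb'))
x,y=P['b'];go([x,y,.2],[x,y,.066])
E
```

```text
t 8.9 pos [0.375  0.3391 0.0567] z [ 0.0021  0.0024 -1.    ] yaz 136.2 w 0.510470543745426 f 29.951815124368295 q [-0.81  0.25 -0.02  1.96  0.01  0.93  1.55] ft [-0.6  0.1  6.9]
[np.float64(0.5314564402997878), np.float64(0.3287373434027799), 0.2] units [-0.135  -0.16   -0.1906]
[np.float64(0.5314564402997878), np.float64(0.3287373434027799), 0.066] units [ 0.0006 -0.      0.1787]
```

>>> move_arm([
  [[0, 0, -0.02], [0, 0, 0], -0.6],
  [[0, 0, -0.04], [0, 0, 0], -0.6],
  [[0, 0, -0.04], [0, 0, 0], -0.6],
  [[0, 0, -0.04], [0, 0, 0], -0.6],
  [[-0.027, -0.032, 0], [0, 0, 0], -0.6],
  [[-0.027, -0.032, 0], [0, 0, 0], -0.6],
  [[-0.027, -0.032, 0], [0, 0, 0], -0.6],
  [[-0.027, -0.032, 0], [0, 0, 0], -0.6],
  [[-0.027, -0.032, 0], [0, 0, 0], -0.6],
  [[0, 0, 0], [0, 0, 0], -0.6],
  [[0, 0, 0], [0, 0, 0], -0.6],
  [[0, 0, 0], [0, 0, 0], -0.6],
])

```text
clock: 10.1
position: [0.53, 0.3285, 0.1602]
ee_rot: [-0.393, 0.92, 0.0, -0.0]
ft_force: [-0.6, -0.9, -1.6]
grip_width: 0.515
grasp_force: 30.8
```

```bash
python3 - <<'E'
from h import *
P=pickle.load(open('P.pkl','rb'))
x,y=P['b'];go([x,y,.17],[x,y,.067])
E
```

```text
t 10.1 pos [0.53   0.3285 0.1602] z [-5.e-04  4.e-04 -1.e+00] yaz 136.25 w 0.5149728749257964 f 30.757761636050418 q [-0.68  0.37  0.07  1.56 -0.03  1.21  1.77] ft [-0.6 -0.9 -1.6]
[np.float64(0.5314564402997878), np.float64(0.3287373434027799), 0.17] units [-0.0016 -0.0012 -0.013 ]
[np.float64(0.5314564402997878), np.float64(0.3287373434027799), 0.067] units [-0.000e+00 -1.000e-04  1.373e-01]
```

>>> move_arm([
  [[-0.0015, -0.001, 0.03], [0, 0, 0], -0.6],
  [[0, 0, 0.03], [0, 0, 0], -0.6],
  [[0, 0, 0.03], [0, 0, 0], -0.6],
  [[0, 0, 0.02], [0, 0, 0], -0.6],
  [[0, 0, 0.008], [0, 0, 0], -0.6],
  [[0, 0, 0.004], [0, 0, 0], -0.6],
  [[0, 0, 0.002], [0, 0, 0], -0.6],
  [[0, 0, 0.001], [0, 0, 0], -0.6],
  [[0, 0, 0], [0, 0, 0], -0.6],
  [[0, 0, 0], [0, 0, 0], -0.6],
])

```text
clock: 11.1
position: [0.5327, 0.329, 0.0678]
ee_rot: [-0.392, 0.92, 0.0, 0.001]
ft_force: [-2.0, -0.5, 5.6]
grip_width: 0.513
grasp_force: 31.0
```

In contact (5.6 N); releasing.

>>> move_arm([
  [[0, 0, 0], [0, 0, 0], 0.2],
  [[0, 0, 0], [0, 0, 0], 0.3],
  [[0, 0, 0], [0, 0, 0], 0.3],
  [[0, 0, 0], [0, 0, 0], 0.3],
  [[0, 0, -0.01], [0, 0, 0], 0.3],
  [[0, 0, -0.04], [0, 0, 0], 0.3],
  [[0, 0, -0.04], [0, 0, 0], 0.3],
  [[0, 0, -0.04], [0, 0, 0], 0.3],
  [[0, 0, -0.04], [0, 0, 0], 0.3],
  [[0, 0, 0], [0, 0, 0], 0.3],
])

```text
clock: 12.1
position: [0.5341, 0.3295, 0.1993]
ee_rot: [-0.392, 0.92, 0.001, 0.004]
ft_force: [1.1, 0.7, -0.0]
grip_width: 0.648
grasp_force: 0.0
```

```bash
python3 - <<'E'
from h import *
P=pickle.load(open('P.pkl','rb'))
x,y=P['honey'];go([x,y,.19],[x,y,.04])
E
```

```text
t 12.1 pos [0.5341 0.3295 0.1993] z [ 0.0063  0.0047 -1.    ] yaz 136.18 w 0.6484191477976763 f 0.0 q [-0.68  0.35  0.07  1.51 -0.03  1.28  1.77] ft [ 1.1  0.7 -0. ]
[np.float64(0.4852429072728185), np.float64(0.4573405415118764), 0.19] units [-0.0778  0.1651  0.0128]
[np.float64(0.4852429072728185), np.float64(0.4573405415118764), 0.04] units [0.0015 0.0003 0.2   ]
```

>>> move_arm([
  [[-0.0156, 0.033, 0], [0, 0, 0], 1],
  [[-0.0156, 0.033, 0], [0, 0, 0], 1],
  [[-0.0156, 0.033, 0], [0, 0, 0], 1],
  [[-0.0156, 0.033, 0], [0, 0, 0], 1],
  [[-0.0156, 0.033, 0], [0, 0, 0], 1],
  [[0, 0, 0], [0, 0, 0], 1],
  [[0, 0, 0], [0, 0, 0], 1],
  [[0, 0, 0], [0, 0, 0], 1],
  [[0, 0, 0], [0, 0, 0], 1],
])

```text
clock: 13.0
position: [0.4843, 0.455, 0.1939]
ee_rot: [-0.391, 0.92, -0.0, 0.0]
ft_force: [0.1, 0.4, 0.4]
grip_width: 1.0
grasp_force: 0.0
```

```bash
python3 - <<'E'
from h import *
from workcell import vision
c=vision.camera('top')
cv2.imwrite('pics/top3.png',cv2.resize(c['pixels'][90:290,160:420,::-1],(780,600),interpolation=cv2.INTER_CUBIC))
c2=vision.camera('wrist');cv2.imwrite('pics/w3.png',c2['pixels'][:,:,::-1])
P=pickle.load(open('P.pkl','rb'))
print((np.array(proj(c,[*P['b'],.117]))-[160,90])*3)
x,y=P['honey'];go([x,y,.19],[x,y,.04])
E
```

```text
[421.62319598 192.45498632]
t 13.1 pos [0.484  0.4553 0.194 ] z [ 3.e-04 -0.e+00 -1.e+00] yaz 136.11 w 0.9991303073416127 f 0.0 q [-0.84  0.44  0.02  1.4  -0.01  1.31  1.56] ft [-0.1 -0.  -0.4]
[np.float64(0.4852429072728185), np.float64(0.4573405415118764), 0.19] units [-0.003   0.0007  0.0053]
[np.float64(0.4852429072728185), np.float64(0.4573405415118764), 0.04] units [0.  0.  0.2]
```

View pics/w3.png

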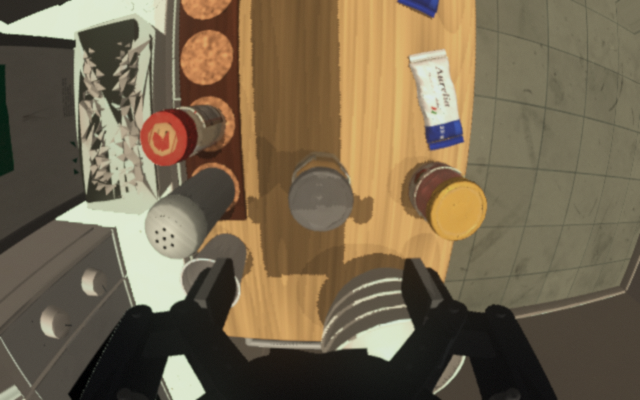

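View pics/top3.png

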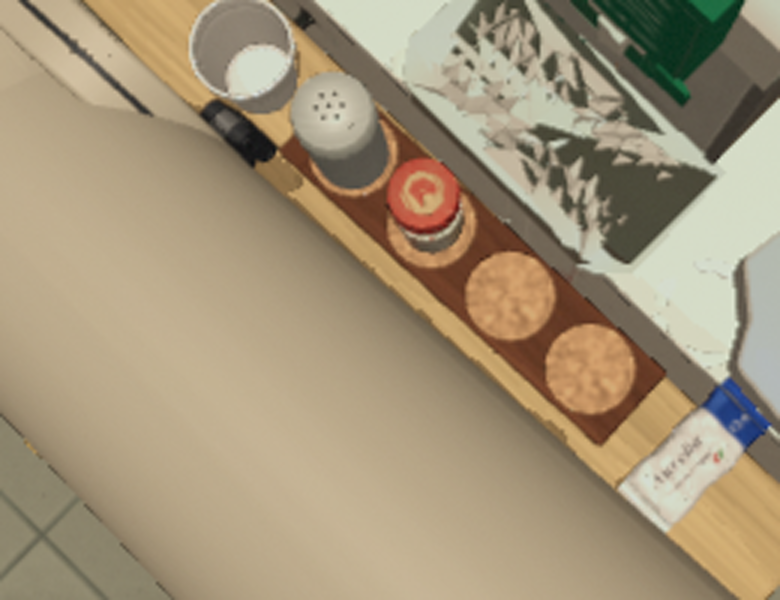

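Wrist view: honey lid at (322,197), between the fingers; top view: cinnamon cap (423,194) against predicted (422,192), well centred. Grasping honey.

>>> move_arm([
  [[-0.003, 0.0007, 0.042], [0, 0, 0], 1],
  [[0, 0, 0.042], [0, 0, 0], 1],
  [[0, 0, 0.042], [0, 0, 0], 1],
  [[0, 0, 0.042], [0, 0, 0], 1],
  [[0, 0, 0.041], [0, 0, 0], 1],
  [[0, 0, 0], [0, 0, 0], 1],
  [[0, 0, 0], [0, 0, 0], -0.4],
  [[0, 0, 0], [0, 0, 0], -0.4],
  [[0, 0, 0], [0, 0, 0], -0.4],
  [[0, 0, 0], [0, 0, 0], -0.4],
  [[0, 0, 0], [0, 0, 0], -0.4],
  [[0, 0, 0], [0, 0, 0], -0.4],
], newtons=40)

```text
clock: 14.3
position: [0.4857, 0.4594, 0.0398]
ee_rot: [-0.392, 0.92, 0.001, 0.002]
ft_force: [-0.7, -0.1, 7.0]
grip_width: 0.674
grasp_force: 43.8
```

```bash
python3 - <<'E'
from h import *
P=pickle.load(open('P.pkl','rb'))
x,y=P['c'];go([x,y,.16],[x,y,.05])
E
```

```text
t 14.3 pos [0.4857 0.4594 0.0398] z [ 0.0028  0.0031 -1.    ] yaz 136.19 w 0.6739281165180793 f 43.83436694741249 q [-0.83  0.58  0.01  1.53 -0.01  1.03  1.56] ft [-0.7 -0.1  7. ]
[np.float64(0.479686230587504), np.float64(0.2752038396256095), 0.16] units [ 0.1821 -0.1642 -0.1611]
[np.float64(0.479686230587504), np.float64(0.2752038396256095), 0.05] units [ 0.0006 -0.      0.1467]
```

>>> move_arm([
  [[0, 0, -0.02], [0, 0, 0], -0.4],
  [[0, 0, -0.04], [0, 0, 0], -0.4],
  [[0, 0, -0.04], [0, 0, 0], -0.4],
  [[0, 0, -0.04], [0, 0, 0], -0.4],
  [[0.045, 0, -0.01], [0, 0, 0], -0.4],
  [[0.045, 0, 0], [0, 0, 0], -0.4],
  [[0.045, -0.01, 0], [0, 0, 0], -0.4],
  [[0.045, -0.035, 0], [0, 0, 0], -0.4],
  [[0, -0.04, 0], [0, 0, 0], -0.4],
  [[0, -0.04, 0], [0, 0, 0], -0.4],
  [[0, -0.04, 0], [0, 0, 0], -0.4],
  [[0, 0, 0], [0, 0, 0], -0.4],
])

```text
clock: 15.5
position: [0.4836, 0.2708, 0.1509]
ee_rot: [-0.389, 0.921, -0.001, 0.001]
ft_force: [-0.7, -0.4, -3.6]
grip_width: 0.669
grasp_force: 43.9
```

```bash
python3 - <<'E'
from h import *
P=pickle.load(open('P.pkl','rb'))
x,y=P['c'];go([x,y,.15],[x,y,.05])
E
```

```text
t 15.5 pos [0.4836 0.2708 0.1509] z [ 2.3e-03 -9.0e-04 -1.0e+00] yaz 135.83 w 0.6685954197917824 f 43.88427177909762 q [-0.68  0.23  0.09  1.76 -0.02  1.15  1.79] ft [-0.7 -0.4 -3.6]
[np.float64(0.479686230587504), np.float64(0.2752038396256095), 0.15] units [-0.0005  0.0078  0.0012]
[np.float64(0.479686230587504), np.float64(0.2752038396256095), 0.05] units [1.000e-04 3.000e-04 1.333e-01]
```

>>> move_arm([
  [[0, 0, 0], [0, 0, 0], -0.4],
  [[0, 0, 0], [0, 0, 0], -0.4],
  [[0, 0, 0], [0, 0, 0], -0.4],
])

```text
clock: 15.8
position: [0.4797, 0.2761, 0.1499]
ee_rot: [-0.393, 0.92, 0.0, 0.0]
ft_force: [-0.5, -0.1, -2.8]
grip_width: 0.667
grasp_force: 43.9
```

```bash
python3 - <<'E'
from h import *
P=pickle.load(open('P.pkl','rb'))
x,y=P['c'];go([x,y,.15],[x,y,.05])
E
```

```text
t 15.8 pos [0.4797 0.2761 0.1499] z [-1.e-04  5.e-04 -1.e+00] yaz 136.29 w 0.6674896132552252 f 43.89047684613615 q [-0.68  0.23  0.09  1.76 -0.02  1.15  1.79] ft [-0.5 -0.1 -2.8]
[np.float64(0.479686230587504), np.float64(0.2752038396256095), 0.15] units [ 0.0009 -0.0008 -0.0002]
[np.float64(0.479686230587504), np.float64(0.2752038396256095), 0.05] units [ 0.000e+00 -1.000e-04  1.333e-01]
```

>>> move_arm([
  [[0.0008, -0.0008, 0.03], [0, 0, 0], -0.4],
  [[0, 0, 0.03], [0, 0, 0], -0.4],
  [[0, 0, 0.03], [0, 0, 0], -0.4],
  [[0, 0, 0.025], [0, 0, 0], -0.4],
  [[0, 0, 0.011], [0, 0, 0], -0.4],
  [[0, 0, 0.004], [0, 0, 0], -0.4],
  [[0, 0, 0.002], [0, 0, 0], -0.4],
  [[0, 0, 0.002], [0, 0, 0], -0.4],
  [[0, 0, 0], [0, 0, 0], -0.4],
  [[0, 0, 0], [0, 0, 0], -0.4],
])

```text
clock: 16.8
position: [0.4809, 0.2748, 0.0508]
ee_rot: [-0.392, 0.92, 0.0, 0.001]
ft_force: [-3.6, -1.7, 5.3]
grip_width: 0.667
grasp_force: 44.5
```

>>> move_arm([
  [[0, 0, 0], [0, 0, 0], 0.5],
  [[0, 0, 0], [0, 0, 0], 0.58],
  [[0, 0, 0], [0, 0, 0], 0.58],
  [[0, 0, 0], [0, 0, 0], 0.58],
  [[0, 0, -0.01], [0, 0, 0], 0.58],
  [[0, 0, -0.04], [0, 0, 0], 0.58],
  [[0, 0, -0.04], [0, 0, 0], 0.58],
  [[0, 0, -0.04], [0, 0, 0], 0.58],
  [[0, 0, 0], [0, 0, 0], 0.58],
  [[0, 0, 0], [0, 0, 0], 0.58],
])

```text
clock: 17.8
position: [0.4808, 0.2745, 0.1474]
ee_rot: [-0.392, 0.92, 0.0, 0.001]
ft_force: [0.5, 0.0, 0.1]
grip_width: 0.789
grasp_force: 0.0
```

```bash
python3 - <<'E'
from h import *
P=pickle.load(open('P.pkl','rb'))
x,y=P['salt'];go([x,y,.14],[x,y,.017])
E
```

```text
t 17.8 pos [0.4808 0.2745 0.1474] z [ 0.0013  0.0011 -1.    ] yaz 136.19 w 0.7892981219457903 f 0.0 q [-0.68  0.24  0.09  1.77 -0.02  1.14  1.79] ft [0.5 0.  0.1]
[np.float64(0.3219999005601718), np.float64(0.2848773683224747), 0.14] units [0.1366 0.1624 0.0096]
[np.float64(0.3219999005601718), np.float64(0.2848773683224747), 0.017] units [0.0003 0.     0.164 ]
```

>>> move_arm([
  [[0.0273, 0.0325, 0], [0, 0, 0], 0.8],
  [[0.0273, 0.0325, 0], [0, 0, 0], 0.8],
  [[0.0273, 0.0325, 0], [0, 0, 0], 0.8],
  [[0.0273, 0.0325, 0], [0, 0, 0], 0.8],
  [[0.0273, 0.0325, 0], [0, 0, 0], 0.8],
  [[0, 0, 0], [0, 0, 0], 0.8],
  [[0, 0, 0], [0, 0, 0], 0.8],
  [[0, 0, 0], [0, 0, 0], 0.8],
  [[0, 0, 0], [0, 0, 0], 0.8],
])

```text
clock: 18.7
position: [0.3223, 0.2844, 0.1462]
ee_rot: [-0.392, 0.92, -0.0, -0.0]
ft_force: [-0.6, -0.9, -0.2]
grip_width: 0.901
grasp_force: 0.0
```

```bash
python3 - <<'E'
from h import *
from workcell import vision
c2=vision.camera('wrist');cv2.imwrite('pics/w4.png',c2['pixels'][:,:,::-1])
P=pickle.load(open('P.pkl','rb'))
x,y=P['salt'];go([x,y,.14],[x,y,.018])
E
```

```text
t 18.75 pos [0.3222 0.2845 0.1463] z [-4.e-04 -3.e-04 -1.e+00] yaz 136.13 w 0.9019631256510359 f 0.0 q [-0.81 -0.02 -0.02  2.06 -0.    1.11  1.55] ft [-0.2 -0.2  0.4]
[np.float64(0.3219999005601718), np.float64(0.2848773683224747), 0.14] units [-0.0002  0.0006  0.0084]
[np.float64(0.3219999005601718), np.float64(0.2848773683224747), 0.018] units [-1.000e-04 -0.000e+00  1.627e-01]
```

View pics/w4.png

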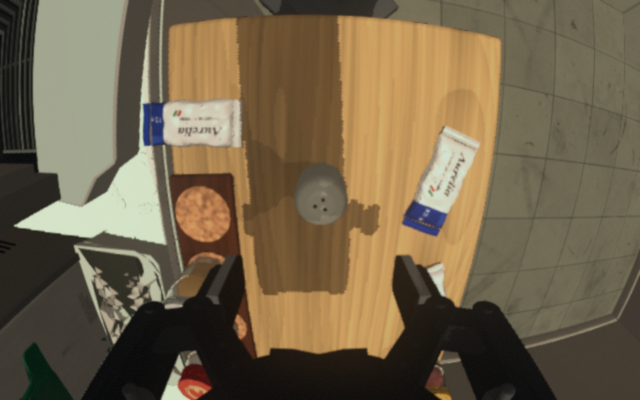

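Salt pot at (321,193), centred between the fingers. Descending 0.171 and gripping.

>>> move_arm([
  [[0, 0.0006, 0.04], [0, 0, 0], 0.8],
  [[0, 0, 0.04], [0, 0, 0], 0.8],
  [[0, 0, 0.04], [0, 0, 0], 0.8],
  [[0, 0, 0.04], [0, 0, 0], 0.8],
  [[0, 0, 0.011], [0, 0, 0], 0.8],
  [[0, 0, 0], [0, 0, 0], 0.8],
  [[0, 0, 0], [0, 0, 0], -0.5],
  [[0, 0, 0], [0, 0, 0], -0.5],
  [[0, 0, 0], [0, 0, 0], -0.5],
  [[0, 0, 0], [0, 0, 0], -0.5],
  [[0, 0, 0], [0, 0, 0], -0.5],
  [[0, 0, 0], [0, 0, 0], -0.5],
], newtons=30)

```text
clock: 19.95
position: [0.3221, 0.2859, 0.0197]
ee_rot: [-0.392, 0.92, 0.001, 0.001]
ft_force: [-1.1, -0.4, 5.4]
grip_width: 0.518
grasp_force: 29.9
```

```bash
python3 - <<'E'
from h import *
P=pickle.load(open('P.pkl','rb'))
x,y=P['d'];go([x,y,.12],[x,y,.03])
E
```

```text
t 19.95 pos [0.3221 0.2859 0.0197] z [ 0.0018  0.0019 -1.    ] yaz 136.19 w 0.5178097553383195 f 29.887440484017134 q [-0.81  0.16 -0.02  2.17  0.    0.81  1.54] ft [-1.1 -0.4  5.4]
[np.float64(0.42923418482580483), np.float64(0.22164134227816423), 0.12] units [-0.0374 -0.1623 -0.1336]
[np.float64(0.42923418482580483), np.float64(0.22164134227816423), 0.03] units [ 0.0003 -0.      0.12  ]
```

>>> move_arm([
  [[0, 0, -0.02], [0, 0, 0], -0.5],
  [[0, 0, -0.04], [0, 0, 0], -0.5],
  [[0, 0, -0.04], [0, 0, 0], -0.5],
  [[0, 0, -0.03], [0, 0, 0], -0.5],
  [[-0.0075, -0.0325, 0], [0, 0, 0], -0.5],
  [[-0.0075, -0.0325, 0], [0, 0, 0], -0.5],
  [[-0.0075, -0.0325, 0], [0, 0, 0], -0.5],
  [[-0.0075, -0.0325, 0], [0, 0, 0], -0.5],
  [[-0.0075, -0.0325, 0], [0, 0, 0], -0.5],
  [[0, 0, 0], [0, 0, 0], -0.5],
  [[0, 0, 0], [0, 0, 0], -0.5],
  [[0, 0, 0], [0, 0, 0], -0.5],
])

```text
clock: 21.15
position: [0.4281, 0.2217, 0.1161]
ee_rot: [-0.393, 0.92, 0.0, 0.0]
ft_force: [0.4, 0.1, -1.2]
grip_width: 0.511
grasp_force: 31.2
```

```bash
python3 - <<'E'
from h import *
P=pickle.load(open('P.pkl','rb'))
x,y=P['d'];go([x,y,.12],[x,y,.03])
E
```

```text
t 21.15 pos [0.4281 0.2217 0.1161] z [ 0.e+00  6.e-04 -1.e+00] yaz 136.25 w 0.5112184809449288 f 31.22801112011075 q [-0.67  0.12  0.11  1.97 -0.02  1.05  1.82] ft [ 0.4  0.1 -1.2]
[np.float64(0.42923418482580483), np.float64(0.22164134227816423), 0.12] units [-0.001  -0.0011 -0.0052]
[np.float64(0.42923418482580483), np.float64(0.22164134227816423), 0.03] units [ 1.0e-04 -0.0e+00  1.2e-01]
```

>>> move_arm([
  [[-0.001, -0.001, 0.03], [0, 0, 0], -0.5],
  [[0, 0, 0.03], [0, 0, 0], -0.5],
  [[0, 0, 0.03], [0, 0, 0], -0.5],
  [[0, 0, 0.015], [0, 0, 0], -0.5],
  [[0, 0, 0.006], [0, 0, 0], -0.5],
  [[0, 0, 0.003], [0, 0, 0], -0.5],
  [[0, 0, 0.002], [0, 0, 0], -0.5],
  [[0, 0, 0], [0, 0, 0], -0.5],
  [[0, 0, 0], [0, 0, 0], -0.5],
])

```text
clock: 22.05
position: [0.4297, 0.2215, 0.0308]
ee_rot: [-0.392, 0.92, 0.0, 0.0]
ft_force: [-9.4, -3.6, 16.6]
grip_width: 0.513
grasp_force: 33.2
```

>>> move_arm([
  [[0, 0, -0.0015], [0, 0, 0], -0.5],
  [[0, 0, 0], [0, 0, 0], -0.5],
  [[0, 0, 0], [0, 0, 0], 0.15],
  [[0, 0, 0], [0, 0, 0], 0.25],
  [[0, 0, 0], [0, 0, 0], 0.25],
  [[0, 0, 0], [0, 0, 0], 0.25],
  [[0, 0, -0.01], [0, 0, 0], 0.25],
  [[0, 0, -0.03], [0, 0, 0], 0.25],
  [[0, 0, -0.04], [0, 0, 0], 0.25],
  [[0, 0, -0.04], [0, 0, 0], 0.25],
  [[0, 0, -0.04], [0, 0, 0], 0.25],
  [[0, 0, -0.04], [0, 0, 0], 0.25],
])

```text
clock: 23.25
position: [0.4297, 0.2209, 0.1818]
ee_rot: [-0.392, 0.92, 0.0, 0.0]
ft_force: [0.2, 0.2, -0.1]
grip_width: 0.625
grasp_force: 0.0
```

>>> move_arm([
  [[0.03, 0.03, 0], [0, 0, 0], 0.25],
  [[0, 0.05, 0], [0, 0, 0], 0.25],
  [[0, 0.05, 0], [0, 0, 0], 0.25],
  [[0, 0.05, 0], [0, 0, 0], 0.25],
  [[0, 0.05, 0], [0, 0, 0], 0.25],
  [[0, 0.05, 0], [0, 0, 0], 0.25],
  [[0, 0.04, 0], [0, 0, 0], 0.25],
  [[0, 0, 0], [0, 0, 0], 0.25],
  [[0, 0, 0], [0, 0, 0], 0.25],
  [[0, 0, 0], [0, 0, 0], 0.25],
])

```text
clock: 24.25
position: [0.2418, 0.3702, 0.1801]
ee_rot: [-0.392, 0.92, -0.0, 0.0]
ft_force: [-0.5, -0.1, 0.6]
grip_width: 0.626
grasp_force: 0.0
```

```bash
python3 - <<'E'
from h import *
from workcell import vision
c=vision.camera('top')
cv2.imwrite('pics/top5.png',cv2.resize(c['pixels'][90:290,160:420,::-1],(780,600),interpolation=cv2.INTER_CUBIC))
c2=vision.camera('side');cv2.imwrite('pics/s5.png',cv2.resize(c2['pixels'][130:300,150:430,::-1],None,fx=2.8,fy=2.8,interpolation=cv2.INTER_CUBIC))
P=pickle.load(open('P.pkl','rb'))
for k,z in zip('abcd',(.141,.117,.096,.07)):print(k,(np.array(proj(c,[*P[k],z]))-[160,90])*3)
go()
E
```

```text
a [328.94781736 103.68612802]
b [421.62319598 192.45498632]
c [510.38275984 279.10733347]
d [595.41583577 361.15904137]
t 24.35 pos [0.2419 0.3702 0.1801] z [ 2.e-04  0.e+00 -1.e+00] yaz 136.09 w 0.6246019796944297 f 0.0 q [-0.93 -0.02 -0.16  1.98 -0.    1.19  1.28] ft [-0.1 -0.4  0.7]
```

View pics/top5.png

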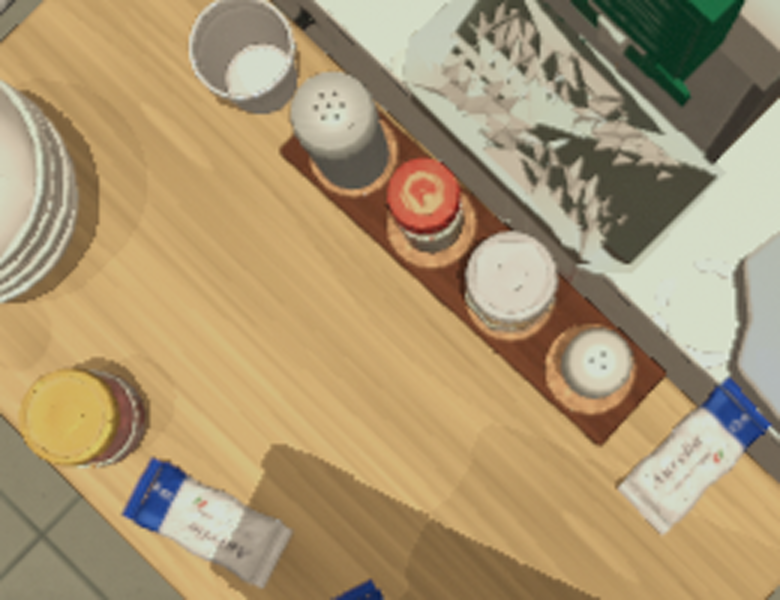

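View pics/s5.png

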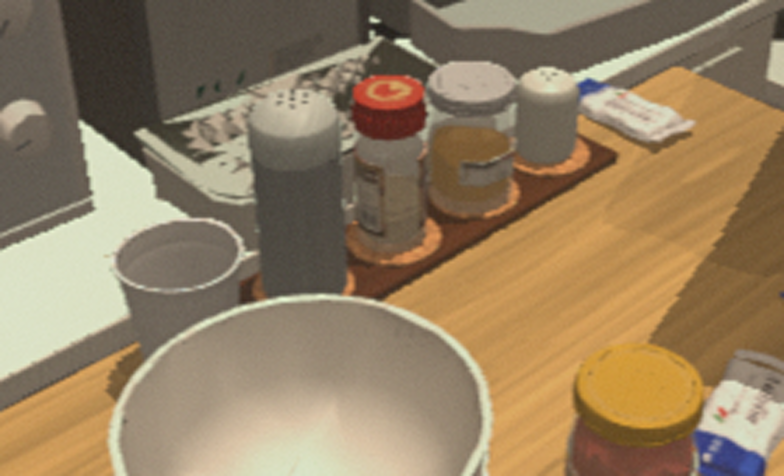

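All four stand upright on their mats: sugar (330,104), cinnamon (423,194), honey (511,277) and salt (598,360), each within 3 px (about 2 mm) of the predicted centre. The cup has not moved and the arm is clear, so I'm handing in.

```bash
python3 -c "
from workcell import order
print(order.hand_in())"
```

```text
the job is handed in; nothing more can be done
None
```

The job is handed in: sugar shaker, cinnamon, honey and salt stand upright on the mats in that order from the cup, each about 2 mm off centre in the last top view, with the cup unmoved; the hand-in returned no verdict.

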